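# Close and press the lap joint of a two-part print

### The job

Slide the loose green half along the jig until its lip butts flush against the fixed half and the joint is closed, leaving the press's red safety catch on meanwhile. Then flip the catch fully off by its thumb tab and pull the press lever all the way down, so that the sprung foot presses on the taped joint. Finish while still holding the lever down, and leave the other things on the bench where they lie.

Things in the scene. Friction and masses are not known exactly. Their poses are not given: they have to be found in the camera images.
- press: Blue lever press fixed to the bench at a varying place and yaw, 200 mm deep. Origin: on the bench (z = 0) below the ram's axis. x points from its open front to its column (away from the robot), y to its left, z up. Head: 60 mm wide, x -25 to 115 mm, top at z 205. The two green halves lie in the jig on its base, the fixed one at -y, the loose one at +y.
- fixed_half: Fixed green half, held in the jig by a clamp bridge; axes as the press; origin: its underside below fixed_edge. The jig: aluminium plate 375 mm long (press y -170 to 205) and 84 mm wide, top at z 32 mm, with two guide strips 8 mm tall along y that form a channel 47 mm wide for both halves (1.5 mm play each side of the bar).
- loose_half: Loose green half of the print: a bar 44 mm wide (x), 14 mm thick, 207 mm long (y), 0.08 to 0.17 kg, free to slide in the channel. Its first 45 mm is a lip only (upper 7 mm) lying over the fixed half's tongue. At its outer (+y) end stands a lug. Origin: level with its underside, below the lip's tip; y points outwards, away from the fixed half.
- loose_lug (a point): Place to grip or push the loose half: middle of its upright lug, which is 12 mm thick (y), 40 mm wide (x) and stands 46 mm above the bar's top. This point is 28 mm above the bar's top and 18 mm below the lug's top; axes as loose_half. Grip it across the 12 mm from above, or push its outer face.
- loose_edge (a point): Tip of the loose half's lip, middle of its upper edge (z 46 mm): 201 mm from loose_lug along -y and 28 mm below it. Same axes.
- fixed_edge (a point): Shoulder of the fixed half, middle of its upper edge; axes as the press. From it a tongue 45 mm long and 7 mm thick, with amber tape on top, points to +y. The joint's gap is the y of loose_edge in this frame: 14 to 36 mm at the start, 0 when the lip's tip bears on the shoulder.
- catch (a joint): Red safety catch, a rocker on top of the press head, rad: 0 to 0.08 at the start = on (its nose hooks in front of the lever's cross web and blocks the lever), 0.65 = fully off (stop). Off from 0.5. A friction hinge, about 1.5 N at the tab; stays where it is left.
- catch_tab (a point): Middle of the upper face of the catch's thumb tab, 26 mm (y) by 22 mm, behind the hinge; moves with the catch. Pressing the tab down from above rocks the catch off. When on, the tab slopes up to the rear by 25 degrees; fully off, down by 12. The catch's nose then stands up to 80 mm above the hinge, 45 mm ahead of it.
- catch_hinge (a point): Hinge of the catch, axis along the press's y; fixed in the press at x 70, z 228 mm. The tab point lies 33 mm behind it (+x) and 19 mm above it when on.
- lever (a joint): Press lever, rad: 0 = up (rising 60 degrees from the pivot towards the front), 1.10 = all the way down (3 degrees below level; stop). A spring returns it: about 4 N at the grip at the top, 9 N at the bottom. The ram goes down 28 mm per rad; the foot meets the joint at about 0.89, then its spring is compressed. With the catch on it moves about 0.05.
- lever_grip (a point): Centre of the lever's yellow grip, a bar 23 mm thick, 72 mm long along the press's y, between the lever's two flat arms; 150 mm from the pivot. It turns freely on its own axis (so this point's x and z axes may turn about y). Moves with the lever.
- press_foot: Sprung foot below the ram, 38 mm (y) by 36 mm by 12 mm, rubber underside, at z 71 mm when the lever is up; origin at the centre of its underside.
- lever_pivot (a point): Pivot of the lever, axis along the press's y, fixed in the press at x 35, z 180 mm. The grip goes forward (press -x) and down around it in an arc.
- caliper: Caliper lying on the bench, bystander, 230 mm long.
- screwdriver: Yellow screwdriver lying on the bench, bystander, 190 mm long.
- spool: Spool with orange winding lying flat, bystander, 200 mm across, 65 mm high.
- printed_wheel: Black printed wheel lying flat, bystander, 95 mm across, 12 mm high.
- glue_bottle: White bottle standing, bystander, 48 mm across, 125 mm high.
- hardware_tray: Grey tray with nuts, bystander, 120 by 90 by 35 mm.
- binder_clip: Black binder clip lying in front of the press on its left, bystander, 32 mm wide, 14 mm high.
Not all that is in view belongs to the job. Of the things that look like the loose_half, the larger one is meant.

How it is judged:
By the outcome, as a careful person would: the job done as asked, in the order asked, and still so for the second after the job is handed in, while the arm keeps its last pose, push and grip.
It also fails if it takes over 72 s, if anything falls off the work surface, if the arm or the gripper's body presses on something with over 40 N, if the wrist force passes 120 N, or if a joint passes its speed limit or range.

### The arm

A 6-joint arm with a two-finger parallel gripper is mounted at the origin on the work surface. World frame = base frame: x ahead of the robot, y to its left, z up, the work surface at z = 0. Lengths are in m, angles in degrees, forces in N, time in s.
With the tool pointing down it reaches from about 0.375 to 0.9 m from the base axis. Payload 3.1 kg.
Tool frame: the origin (TCP) lies on the centre line of the jaws, within the pads' length; the fingertips stand 22 mm ahead of it and the grasp point (between the pads) lies 3 mm ahead of it (finger_overhang is the distance from the TCP to the fingertips, in m); y points along the fingers, z is the direction in which the jaws open and shut, and the axes are right-handed (so a half turn about y gives the same grasp; the last joint's range is limited). The gripper opens to 87 mm and grips with 3 to 60 N. Pads are 19 mm wide; open, the fingers measure 117 mm over their backs; the gripper's body (75 mm by 190 mm) begins 51 mm behind the grasp point.
Start: joints at [-77.894, 30.224, 82.088, -0, 67.689, -10.227], TCP at [0.238, -0.578, 0.245] pointing down, gripper open.
Joint ranges: [-176.69, 176.69], [-43.24, 126.21], [12.49, 139.97], [-82, 262], [0, 151.66], [-163.58, 163.58]. Speed limits (degrees/s): [159.86, 159.86, 180, 180, 180, 180].

### API

Orientations are given as [roll, pitch, yaw] about the fixed x, y, z axes, in that order (R = Rz(yaw) Ry(pitch) Rx(roll)).
In Python, from station import * gives the robot as it stands.
- The arm moves only by the tool arm_command, never from a script. Its argument "increments" is one flat list of numbers, 7 for each row, row after row: the opening, from 0 (shut) to 1 (fully open), then the shift along the tool's x, y, z in units of 30 mm (1.0 is 30 mm), then the turn, a rotation vector about the tool's x, y, z in units of 6 degrees (1.0 is 6 degrees). In form: [gripper, tx, ty, tz, rx, ry, rz, gripper, tx, ty, tz, rx, ry, rz, ...]. A call has 1 to 12 rows; each row is the pose to reach, as a shift and turn from the pose measured when the call began, along the tool's axes at that moment; what a row does not reach only later rows make up. A row lasts 1/12 s, in which the tool goes at most 41.7 mm and 7.16 degrees, less where a joint would pass 70% of its speed; a pose out of reach is approached as far as the arm can. A call with a gripper value outside its range is refused whole. The fingers move at their own pace and stop on an object; the grip force is fixed at half the most. Time passes only in rows, so rows that repeat a pose let the fingers close. It gives the time, the measured TCP pose, the force and the opening at its end, in the units of the state.
- read_state(): the state, without advancing time (a new reading comes with each control period).
- grab_frame(name): name is "side" or "top" or "wrist"; returns a dict with "image" (480x640x3 uint8, blue, green, red), "depth" (480x640 float32, m along the optical axis (not along the pixel's ray), 0 where there is no reading), "mtx" (3x3 intrinsics, pixels), "rvec" (rotation vector, rad) and "tvec" (3), from world to camera coordinates, as OpenCV has them; the wrist camera has in their place "T_tool_cam" (4x4, takes a point from camera to tool coordinates, whose origin is the TCP and whose axes are the tool frame's). Camera axes: x right, y down, z forward; pixel columns grow to the right and rows downward; lengths in m; the calibration is good to about 2 mm. A picture is of the moment at which its call begins: read the wrist's pose just before it.
- hand_in(): hands the job in, once; it reports no verdict.
Trained networks look in a picture, given as the dict that the camera call returned (one of the last four; its "shot" number tells which), for a name from the list of things; names that differ only in an ending like _2 or _b are one class to them, and where a whole thing is asked for, a point or a joint stands for the part that bears it (a point fixed in the world has none). Each returns a list of dicts, best first, with "conf" (0 to 1); they miss things now and then, are a little off and sometimes report something else, mostly with a low value. They report only what shows in the picture. A call takes as long as a camera call. They do not tell look-alikes from the thing itself.
- find_in(picture, name): "location" ([row, column] in pixels, amid what is visible of it).
- regions_of(picture, name): "pixels" (480x640 bool, what is visible of it) and "location" ([row, column] in pixels, amid what is visible of it).
- place_of(picture, name): "location" ([row, column] in pixels: a listed point, or the origin of a listed thing).
The state is a dict: "t": time; "qpos": joint angles; "dq": joint speeds; "joint_torque": joint torques, N m; "position": TCP position; "ee_rot": TCP orientation; "force": force on the tool from outside, world axes, zero at the start; "moment": the same for the moment, N m; "finger_gap": finger opening in m.
Only numpy, scipy, OpenCV 4.12 (cv2) and the standard library are available. Lean on these libraries where they do the work, as an engineer would, in place of code of your own. Each camera call takes 0.05 s, during which the arm holds its last target. There are 200 camera calls.

## Working session

There is one attempt and no reset: what is moved stays moved. The work goes in short steps, Python scripts to look and compute and a tool call to move; the robot and the scene stay as the last step left them, time stands still between calls to the robot, and variables do not carry over. Pictures are saved under pics/ and viewed, about 8 in all and at most 12, crops included, and the job is handed in when it is done.

Besides the shell and the picture viewer there is one more tool, called after "Emit:" as name(argument=value, ...) on one line, values as JSON. arm_command: Moves the arm, as the interface text tells. Its arguments: {"type":"object","properties":{"increments":{"type":"array"}},"required":["increments"]}

```bash
mkdir -p pics
cat > h.py <<'E'
from station import *
import numpy as np, cv2
from scipy.spatial.transform import Rotation as R
def cam(f,s=None):
    if "rvec" in f:
        Rm=cv2.Rodrigues(np.array(f["rvec"],float))[0]; t=np.array(f["tvec"],float).ravel()
        return Rm.T, -Rm.T@t
    T=np.array(f["T_tool_cam"]); Rt=R.from_euler('xyz',s["ee_rot"],degrees=True).as_matrix()
    return Rt@T[:3,:3], Rt@T[:3,3]+np.array(s["position"])
def ray(f,p,s=None):
    Rc,o=cam(f,s); d=np.linalg.inv(np.array(f["mtx"]))@[p[1],p[0],1]
    return o,Rc@d
def at_z(f,p,z,s=None):
    o,d=ray(f,p,s); return o+d*(z-o[2])/d[2]
def dep(f,p,s=None):
    r,c=int(round(p[0])),int(round(p[1])); w=f["depth"][max(r-2,0):r+3,max(c-2,0):c+3]; w=w[w>0]
    if not len(w): return None
    o,d=ray(f,p,s); return o+d*np.median(w)
def tri(*rs):
    A=0;b=0
    for o,d in rs:
        d=d/np.linalg.norm(d);P=np.eye(3)-np.outer(d,d);A=A+P;b=b+P@o
    return np.linalg.solve(A,b)
def proj(f,X,s=None):
    Rc,o=cam(f,s); v=np.array(f["mtx"])@(Rc.T@(np.array(X)-o)); return v[:2]/v[2]
E
python3 - <<'E'
from h import *
np.set_printoptions(precision=3,suppress=True)
s=read_state();print(s)
P=["loose_lug","loose_edge","fixed_edge","catch_tab","catch_hinge","lever_grip","lever_pivot","press","press_foot"]
rs={}
for n in ["top","side","wrist"]:
    f=grab_frame(n); cv2.imwrite(f"pics/{n}0.png",f["image"]); print(n, cam(f,s)[1])
    for p in P:
        for d in place_of(f,p)[:3]:
            l=d["location"]; print(p,round(d["conf"],2),np.round(l),"depth pt",dep(f,l,s))
            if d["conf"]>.3: rs.setdefault(p,{}).setdefault(n,ray(f,l,s))
for p,v in rs.items():
    if len(v)>1: print(p,list(v),tri(*v.values()))
E
```

```text
{'t': 0.0, 'qpos': array([-77.894,  30.279,  82.157,  -0.   ,  67.69 , -10.227]), 'dq': array([-0.033,  0.003, -0.021, -0.073, -0.04 ,  0.032]), 'joint_torque': array([ -0.002, -44.004, -17.659,   0.063,   0.058,  -0.   ]), 'position': array([ 0.237, -0.577,  0.244]), 'ee_rot': array([ -90.124,    0.022, -157.666]), 'force': array([-0.301, -0.218, -0.093]), 'moment': array([ 0.046, -0.05 ,  0.045]), 'finger_gap': 0.08696108420866058}
top [ 0.288 -0.005  1.534]
loose_lug 0.82 [185. 279.] depth pt [0.626 0.136 0.091]
loose_lug 0.81 [274. 376.] depth pt [ 0.397 -0.137  0.013]
loose_lug 0.48 [186. 471.] depth pt [ 0.636 -0.386  0.077]
loose_edge 0.66 [324. 362.] depth pt [ 0.268 -0.062  0.584]
fixed_edge 0.91 [212. 360.] depth pt [ 0.514 -0.072  0.316]
fixed_edge 0.19 [186. 358.] depth pt [ 0.586 -0.071  0.259]
catch_tab 0.6 [157. 362.] depth pt [ 0.664 -0.081  0.242]
catch_hinge 0.56 [167. 364.] depth pt [ 0.641 -0.084  0.234]
lever_grip 0.67 [206. 354.] depth pt [ 0.527 -0.057  0.321]
lever_pivot 0.94 [186. 358.] depth pt [ 0.586 -0.071  0.259]
press 0.61 [214. 352.] depth pt [ 0.536 -
[... 636 characters left out ...]
ivot 0.87 [215. 290.] depth pt [ 0.599 -0.048  0.212]
lever_pivot 0.33 [262. 299.] depth pt [ 0.576 -0.041  0.047]
press 0.62 [267. 304.] depth pt [ 0.56  -0.028  0.046]
press_foot 0.41 [254. 302.] depth pt [ 0.567 -0.041  0.079]
wrist [ 0.303 -0.55   0.384]
loose_lug ['top', 'side'] [0.463 0.12  0.374]
loose_edge ['top', 'side'] [ 0.252 -0.096  0.029]
fixed_edge ['top', 'side'] [ 0.561 -0.087  0.043]
catch_tab ['top', 'side'] [ 0.665 -0.08   0.252]
catch_hinge ['top', 'side'] [ 0.64  -0.085  0.223]
lever_grip ['top', 'side'] [ 0.531 -0.058  0.301]
lever_pivot ['top', 'side'] [ 0.606 -0.075  0.184]
press ['top', 'side'] [ 0.568 -0.066 -0.002]
press_foot ['top', 'side'] [ 0.576 -0.082  0.03 ]
```

View pics/top0.png

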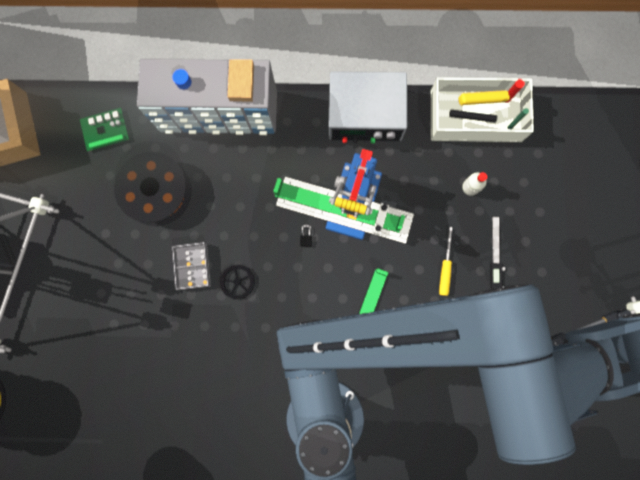

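View pics/side0.png

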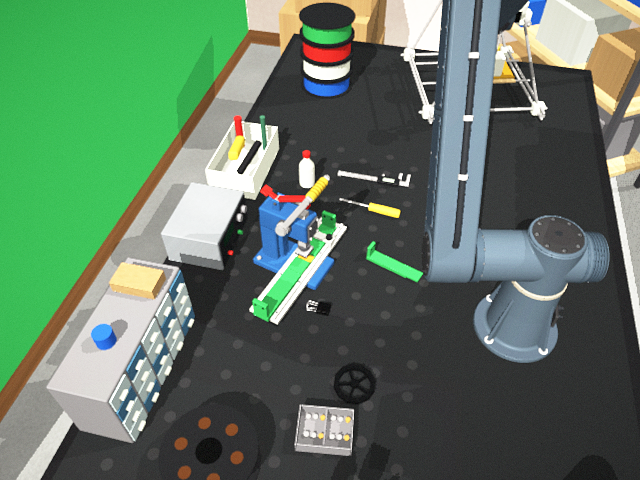

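Two look-alikes: the green bar in the jig (top 185,279 to about 230,405; side 305,260) and a smaller one lying on the bench (top 290,375; side 262,395). The one in the jig is longer, has its lug at the outer end and lies in the channel, so it is the one meant. I'll fit the press frame and confirm with a crop.

```bash
cat >> h.py <<'E'
def units(pos,rpy,s=None):
    s=s or read_state(); R0=R.from_euler('xyz',s["ee_rot"],degrees=True)
    t=R0.inv().apply(np.array(pos)-s["position"])/.03
    r=(R0.inv()*R.from_euler('xyz',rpy,degrees=True)).as_rotvec(degrees=True)/6
    return np.round(t,2),np.round(r,2)
def show(): 
    s=read_state(); print("t",s["t"],"pos",np.round(s["position"],4),"rot",np.round(s["ee_rot"],2),"F",np.round(s["force"],1),"gap",round(s["finger_gap"],4),"q",np.round(s["qpos"],0)); return s
E
python3 - <<'E'
from h import *
from scipy.optimize import least_squares
np.set_printoptions(precision=4,suppress=True)
fs={n:grab_frame(n) for n in ["top","side"]}
X={"catch_tab":[.103,0,.247],"catch_hinge":[.07,0,.228],"lever_grip":[-.04,0,.31],"lever_pivot":[.035,0,.18],"fixed_edge":[0,None,.046]}
lug=[]
obs=[]
for n,f in fs.items():
    d=[e for e in place_of(f,"loose_lug")]
    e=min(d,key=lambda e:np.hypot(*(np.array(e["location"])-({"top":(185,279),"side":(305,260)}[n]))))
    lug.append(ray(f,e["location"])); print(n,e)
    for p in ["catch_tab","catch_hinge","lever_grip","lever_pivot"]:
        l=place_of(f,p)[0]["location"]; obs.append((f,p,np.array([l[1],l[0]]),n))
L=tri(*lug);print("lug",L)
def w(q,x):
    c,s=np.cos(q[2]),np.sin(q[2]); return [q[0]+c*x[0]-s*x[1],q[1]+s*x[0]+c*x[1],x[2]]
def res(q): 
    r=np.concatenate([proj(f,w(q,X[p]))-l for f,p,l,n in obs])
    c,s=np.cos(q[2]),np.sin(q[2]); d=L[:2]-q[:2]
    return np.r_[r,(c*d[0]+s*d[1])*400]  # lug on the press x=0 line
z=least_squares(res,[.568,-.066,-.27],loss="soft_l1");q=z.x
print("press",q[:2],np.degrees(q[2])); print(z.fun.round(1))
c,s=np.cos(q[2]),np.sin(q[2]);print("lug press y",-s*(L[0]-q[0])+c*(L[1]-q[1]))
im=np.hstack([cv2.resize(fs["top"]["image"][130:330,250:450],(400,400)),cv2.resize(fs["side"]["image"][170:340,240:440],(400,400))])
cv2.imwrite("pics/crop.png",im)
print(units([L[0]-.07,L[1]-.03,.40],[-90,0,np.degrees(q[2])]))
E
```

```text
top {'location': [183.0, 280.9], 'conf': 0.92}
side {'location': [308.2, 260.7], 'conf': 0.94}
lug [0.634  0.1326 0.0553]
press [ 0.5709 -0.0632] -14.6498569612568
[ 1.6 -2.6  0.9  1.9 -0.7 -0.6 -1.5 -0.5  1.3 -2.5 -1.  -2.2  1.3  0.8
 -1.8  3.3  4.6]
lug press y 0.2054071830675086
(array([-18.69,  -5.18, -16.85]), array([ -0.  , -23.84,   0.  ]))
```

View pics/crop.png

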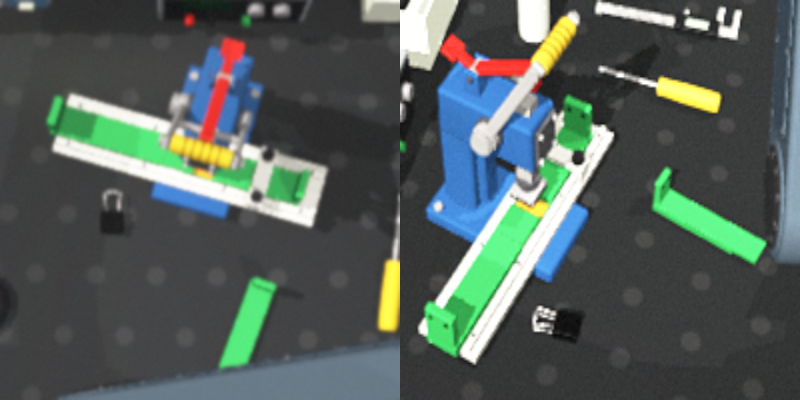

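The crop confirms the bar in the jig is the longer one with the standing lug (crop left 60,115; right 445,325). The loose small bar on the bench is the decoy. Moving above the lug.

Emit:
arm_command(increments=[0,0,-3,0,0,-2,0,0,0,-5.9,0,0,-4,0,0,-2,-5.9,-2,0,-6,0,0,-18.7,-5.9,-16.85,0,-23.8,0,0,-18.7,-5.9,-16.85,0,-23.8,0,0,-18.7,-5.9,-16.85,0,-23.8,0,0,-18.7,-5.9,-16.85,0,-23.8,0,0,-18.7,-5.9,-16.85,0,-23.8,0,0,-18.7,-5.9,-16.85,0,-23.8,0,0,-18.7,-5.9,-16.85,0,-23.8,0,0,-18.7,-5.9,-16.85,0,-23.8,0,0,-18.7,-5.9,-16.85,0,-23.8,0])

```text
t: 3.1
position: [0.411, -0.2138, 0.3915]
ee_rot: [-90.0, -0.0, -71.4]
force: [0.2, -0.9, -0.2]
finger_gap: 0.0148
```

```bash
python3 -c "
from h import *
show();print(units([.56,.10,.42],[-90,0,-14.65]))"
```

```text
t 3.1 pos [ 0.411  -0.2138  0.3915] rot [-8.997e+01 -4.000e-02 -7.139e+01] F [ 0.2 -0.9 -0.2] gap 0.0148 q [-41.   8.  92.   0.  80. -60.]
(array([-8.33, -0.95,  8.04]), array([-0.  , -9.46,  0.01]))
```

Emit:
arm_command(increments=[0,-2,-0.95,2,0,-1.2,0,0,-8.3,-0.95,8.05,0,-9.5,0,0,-8.3,-0.95,8.05,0,-9.5,0,0,-8.3,-0.95,8.05,0,-9.5,0,0,-8.3,-0.95,8.05,0,-9.5,0,0,-8.3,-0.95,8.05,0,-9.5,0,0,-8.3,-0.95,8.05,0,-9.5,0,0,-8.3,-0.95,8.05,0,-9.5,0,0,-8.3,-0.95,8.05,0,-9.5,0,0,-8.3,-0.95,8.05,0,-9.5,0,0,-8.3,-0.95,8.05,0,-9.5,0,0,-8.3,-0.95,8.05,0,-9.5,0])

```text
t: 4.1
position: [0.5599, 0.0986, 0.4197]
ee_rot: [-90.1, 0.0, -14.4]
force: [-0.4, 0.2, 0.5]
finger_gap: 0.0005
```

Run:
```python
from h import *
np.set_printoptions(precision=4,suppress=True)
s=show()
f=grab_frame("wrist"); cv2.imwrite("pics/w1.png",f["image"]); print(cam(f,s)[1])
for p in ["loose_lug","loose_edge","fixed_edge","lever_grip","catch_tab"]:
    for d in place_of(f,p)[:2]: l=d["location"]; print(p,d["conf"],l,dep(f,l,s),at_z(f,l,.074 if 'lug' in p else .046,s))
m=regions_of(f,"loose_half")
for k in m[:2]:
    P=k["pixels"]; v,u=np.nonzero(P); dd=f["depth"][v,u]; ok=dd>0
    Rc,o=cam(f,s); K=np.array(f["mtx"]); c=np.c_[(u-K[0,2])/K[0,0],(v-K[1,2])/K[1,1],np.ones(len(u))]*dd[:,None]
    W=(c@Rc.T+o)[ok]
    top=W[(W[:,2]>.088)]; bar=W[(W[:,2]>.038)&(W[:,2]<.054)]
    print(k["conf"],len(top),len(bar),np.percentile(W[:,2],[1,50,99]))
    for nm,Q in(("lugtop",top),("bar",bar)):
        if len(Q)>10: print(nm,Q.mean(0),cv2.minAreaRect((Q[:,:2]*1000).astype(np.float32)))
```

```text
t 4.1 pos [0.5599 0.0986 0.4197] rot [-90.07   0.   -14.42] F [-0.4  0.2  0.5] gap 0.0005 q [ -1.  17.  76.  -0.  87. -77.]
[0.4926 0.1172 0.5603]
loose_lug 0.91 [116.4, 105.3] [ 0.4    -0.1381  0.0467] [ 0.4049 -0.1246  0.074 ]
loose_lug 0.58 [236.8, 363.2] [0.6201 0.138  0.0912] [0.6248 0.1388 0.074 ]
loose_edge 0.79 [225.7, 215.0] [ 0.5627 -0.0386  0.08  ] [ 0.5676 -0.0497  0.046 ]
loose_edge 0.54 [16.1, 507.3] [0.4072 0.3824 0.0087] [0.413  0.3645 0.046 ]
fixed_edge 0.94 [225.5, 189.3] [ 0.5423 -0.0334  0.1736] [ 0.5587 -0.0831  0.046 ]
fixed_edge 0.15 [223.4, 196.2] [ 0.544  -0.0317  0.1579] [ 0.5583 -0.0731  0.046 ]
lever_grip 0.8 [253.6, 91.9] [ 0.5253 -0.0425  0.3208] [ 0.5627 -0.2256  0.046 ]
lever_grip 0.38 [223.1, 195.3] [ 0.5433 -0.032   0.1593] [ 0.5576 -0.0741  0.046 ]
catch_tab 0.58 [383.9, 153.4] [0.5294 0.0738 0.4935] [ 0.7762 -0.2166  0.046 ]
0.79 302 4713 [0.0361 0.0464 0.093 ]
lugtop [0.6224 0.1414 0.092 ] ((622.8347778320312, 141.61782836914062), (12.016656875610352, 38.74684143066406), 74.52653503417969)
bar [0.5952 0.0448 0.0462] ((598.125, 46.90953063964844), (206.6535186767578, 47.03221130371094), 74.35840606689453)
0.61 0 198 [0.0027 0.0112 0.0471]
bar [ 0.399  -0.1438  0.0458] ((398.3072204589844, -145.74118041992188), (30.25223731994629, 9.152362823486328), 70.96388244628906)
```

View pics/w1.png

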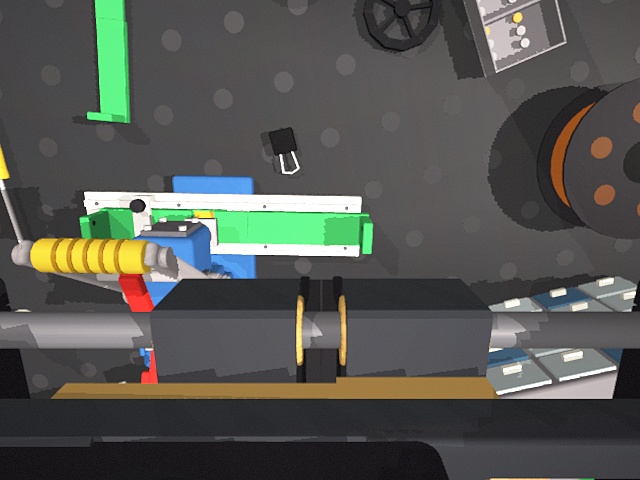

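The wrist view shows the lug at (232,367), top centre (0.6226, 0.1416, 0.092), with the bar 207 mm long at yaw −15.6°. The gap comes out around 32 mm. I'll go down beyond the lug.

```bash
python3 -c "
from h import *
print(units([.632,.1753,.20],[-90,0,-15.6]),units([.632,.1753,.072],[-90,0,-15.6]))"
```

```text
(array([1.67, 7.34, 3.08]), array([0.  , 0.19, 0.01])) (array([ 1.66, 11.6 ,  3.08]), array([0.  , 0.19, 0.01]))
```

Emit:
arm_command(increments=[0,1,1,2,0,0.2,0,0,1.67,3,3.08,0,0.2,0,0,1.67,5,3.08,0,0.2,0,0,1.67,6.5,3.08,0,0.2,0,0,1.67,8,3.08,0,0.2,0,0,1.67,9.3,3.08,0,0.2,0,0,1.67,10.5,3.08,0,0.2,0,0,1.67,11.3,3.08,0,0.2,0,0,1.67,11.6,3.08,0,0.2,0,0,1.67,11.6,3.08,0,0.2,0])

```text
t: 5.28
position: [0.628, 0.1744, 0.0656]
ee_rot: [-90.3, 0.6, -15.7]
force: [-0.7, 0.4, -0.4]
finger_gap: 0.0003
```

```bash
python3 -c "
from h import *
show()
a=np.radians(-15.6);L=np.array([.6226,.1416])
y=np.array([-np.sin(a),np.cos(a)]);print('tool rel lug along y',(read_state()['position'][:2]-L)@y)"
```

```text
t 5.2833 pos [0.628  0.1744 0.0656] rot [-90.26   0.56 -15.71] F [-0.7  0.4 -0.4] gap 0.0003 q [  6.  45.  85.  -0.  51. -69.]
tool rel lug along y 0.033003736986495294
```

Emit:
arm_command(increments=[0,0.05,-0.13,-0.15,0,0,0,0,0.05,-0.13,-0.3,0,0,0,0,0.05,-0.13,-0.45,0,0,0,0,0.05,-0.13,-0.55,0,0,0,0,0.05,-0.13,-0.65,0,0,0,0,0.05,-0.13,-0.75,0,0,0,0,0.05,-0.13,-0.85,0,0,0,0,0.05,-0.13,-0.95,0,0,0,0,0.05,-0.13,-1.05,0,0,0,0,0.05,-0.13,-1.15,0,0,0,0,0.05,-0.13,-1.15,0,0,0])

```text
t: 6.2
position: [0.6225, 0.1414, 0.0724]
ee_rot: [-90.1, 0.2, -15.7]
force: [2.1, 4.5, 5.0]
finger_gap: 0.0002
```

```bash
cat > pf.py <<'E'
from h import *
np.set_printoptions(precision=4,suppress=True)
s=show()
a=np.radians(-15.6);L=np.array([.6226,.1416])
y=np.array([-np.sin(a),np.cos(a)]);x=np.array([np.cos(a),np.sin(a)])
print('tool rel lug0 x,y mm',(s['position'][:2]-L)@np.c_[x,y]*1e3,'F press x,y',s['force'][:2]@np.c_[x,y])
def clouds():
    f=grab_frame("wrist"); K=np.array(f["mtx"]);Rc,o=cam(f,s); v,u=np.mgrid[:480,:640]; c=np.dstack([(u-K[0,2])/K[0,0],(v-K[1,2])/K[1,1],np.ones_like(u)])*f["depth"][...,None]
    W=c@Rc.T+o; return f,W
E
python3 pf.py
```

```text
t 6.2 pos [0.6225 0.1414 0.0724] rot [-90.06   0.22 -15.74] F [2.1 4.5 5. ] gap 0.0002 q [  3.  44.  87.   0.  49. -71.]
tool rel lug0 x,y mm [-0.0099 -0.1727] F press x,y [0.8575 4.8871]
```

```bash
cat > look.py <<'E'
exec(open('pf.py').read()); import sys
f,W=clouds(); cv2.imwrite(f"pics/{sys.argv[1]}.png",f["image"])
for p in ["loose_edge","fixed_edge"]:
    for d in place_of(f,p)[:2]: print(p,d["conf"],d["location"],at_z(f,d["location"],.046,s))
k=regions_of(f,"loose_half"); k=k and max(k,key=lambda e:e["pixels"].sum())
if k:
    Q=W[k["pixels"]&(f["depth"]>0)]; T=Q[Q[:,2]>.088]; B=Q[(Q[:,2]>.038)&(Q[:,2]<.054)]
    for n,q in(("lug",T),("bar",B)):
        if len(q): r=(q[:,:2]-L)@np.c_[x,y]*1e3; print(n,len(q),"z",np.median(q[:,2]),"y pct",np.percentile(r[:,1],[0.5,2,50,98,99.5]),"x",np.percentile(r[:,0],[1,50,99]))
E
python3 look.py w2
```

```text
t 6.2 pos [0.6225 0.1414 0.0724] rot [-90.06   0.22 -15.74] F [2.1 4.5 5. ] gap 0.0002 q [  3.  44.  87.   0.  49. -71.]
tool rel lug0 x,y mm [-0.0099 -0.1727] F press x,y [0.8575 4.8871]
lug 65 z 0.12677345275241483 y pct [-79.0975 -78.6489 -59.3647 -26.9797 -22.2055] x [-37.9605 -33.0471 -29.1855]
bar 13743 z 0.046227122091419215 y pct [-142.693  -141.1231  -94.1157  -18.9813  -12.8819] x [-21.2153 -11.7973   6.8945]
```

View pics/w2.png

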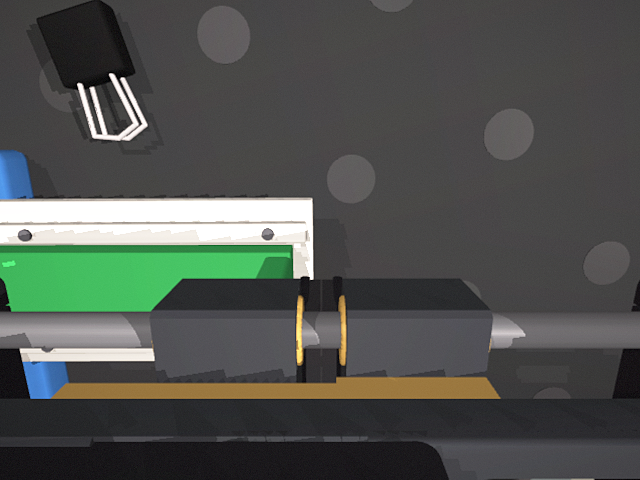

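The bar's end (pixel column 293) now lies inside the jig plate's end (312), about 19 mm moved. The fingers bear on the lug; pushing on.

Emit:
arm_command(increments=[0,0,0,-0.1,0,0,0,0,0,0,-0.2,0,0,0,0,0,0,-0.2,0,0,0])

```text
t: 6.65
position: [0.6215, 0.1356, 0.0732]
ee_rot: [-90.0, 0.1, -15.8]
force: [1.9, 3.0, 3.6]
finger_gap: 0.0005
```

```bash
python3 look.py w3
```

```text
t 6.65 pos [0.6215 0.1356 0.0732] rot [-90.02   0.12 -15.75] F [1.9 3.  3.6] gap 0.0005 q [  2.  44.  87.   0.  49. -72.]
tool rel lug0 x,y mm [ 0.56   -6.1095] F press x,y [0.9968 3.3819]
lug 152 z 0.1341666778103285 y pct [-84.8009 -84.5505 -51.5245 -13.1069 -12.6768] x [-37.3706 -32.5147 -28.9832]
bar 14046 z 0.04624199284326619 y pct [-149.2942 -147.4793 -100.2471  -25.1338  -18.8143] x [-20.9653 -11.2044   7.7508]
```

Emit:
arm_command(increments=[0,0,0,-0.07,0,0,0,0,0,0,-0.14,0,0,0,0,0,0,-0.14,0,0,0])

```text
t: 7.1
position: [0.6201, 0.1314, 0.0724]
ee_rot: [-90.1, 0.2, -15.7]
force: [1.4, 2.2, 3.8]
finger_gap: 0.0004
```

```bash
python3 pf.py
```

```text
t 7.1 pos [0.6201 0.1314 0.0724] rot [-90.06   0.18 -15.74] F [1.4 2.2 3.8] gap 0.0004 q [  2.  44.  88.  -0.  49. -72.]
tool rel lug0 x,y mm [  0.3282 -10.5144] F press x,y [0.728  2.4841]
```

Emit:
arm_command(increments=[0,0,0,-0.04,0,0,0,0,0,0,-0.08,0,0,0,0,0,0,-0.08,0,0,0])

```text
t: 7.35
position: [0.6199, 0.1305, 0.0725]
ee_rot: [-89.9, 0.1, -15.8]
force: [1.7, 7.5, 2.6]
finger_gap: 0.0005
```

```bash
python3 pf.py
```

```text
t 7.35 pos [0.6199 0.1305 0.0725] rot [-89.88   0.14 -15.8 ] F [1.7 7.5 2.6] gap 0.0005 q [  2.  44.  88.   0.  49. -73.]
tool rel lug0 x,y mm [  0.3425 -11.3858] F press x,y [-0.3597  7.7206]
```

Emit:
arm_command(increments=[0,0,0,-0.06,0,0,0,0,0,0,-0.12,0,0,0,0,0,0,-0.12,0,0,0])

```text
t: 7.6
position: [0.6199, 0.1304, 0.0728]
ee_rot: [-89.5, 0.1, -15.9]
force: [2.1, 15.1, 3.7]
finger_gap: 0.0004
```

```bash
python3 look.py w4
python3 - <<'E'
from h import *
f=grab_frame("side"); cv2.imwrite("pics/side1.png",cv2.resize(f["image"][190:330,240:380],(700,700),interpolation=cv2.INTER_CUBIC))
for p in ["loose_edge","fixed_edge","loose_lug"]:
    for d in place_of(f,p)[:2]: print(p,d["conf"],d["location"],at_z(f,d["location"],.074 if 'lug' in p else .046))
E
```

```text
t 7.6 pos [0.6199 0.1304 0.0728] rot [-89.52   0.06 -15.93] F [ 2.1 15.1  3.7] gap 0.0004 q [  2.  43.  88.   1.  48. -73.]
tool rel lug0 x,y mm [  0.4154 -11.5029] F press x,y [-2.0563 15.144 ]
lug 10 z 0.12126288686866304 y pct [-91.0894 -90.958  -89.8042 -37.141  -37.1187] x [-37.6113 -34.4249 -28.5082]
bar 13655 z 0.04632905029629911 y pct [-152.9193 -151.2937 -104.541   -29.895   -24.0105] x [-20.989  -11.7305   6.6815]
loose_edge 0.98 [254.0, 305.2] [ 0.56816641 -0.07250525  0.046     ]
loose_edge 0.97 [276.3, 425.2] [ 0.2417345  -0.07210745  0.046     ]
fixed_edge 0.74 [250.5, 308.5] [ 0.56262638 -0.08689599  0.046     ]
fixed_edge 0.37 [268.2, 300.7] [ 0.56707918 -0.02136312  0.046     ]
loose_lug 0.88 [298.9, 269.1] [0.61066735 0.11385791 0.074     ]
loose_lug 0.68 [246.7, 370.2] [ 0.39847422 -0.11559237  0.074     ]
```

View pics/side1.png

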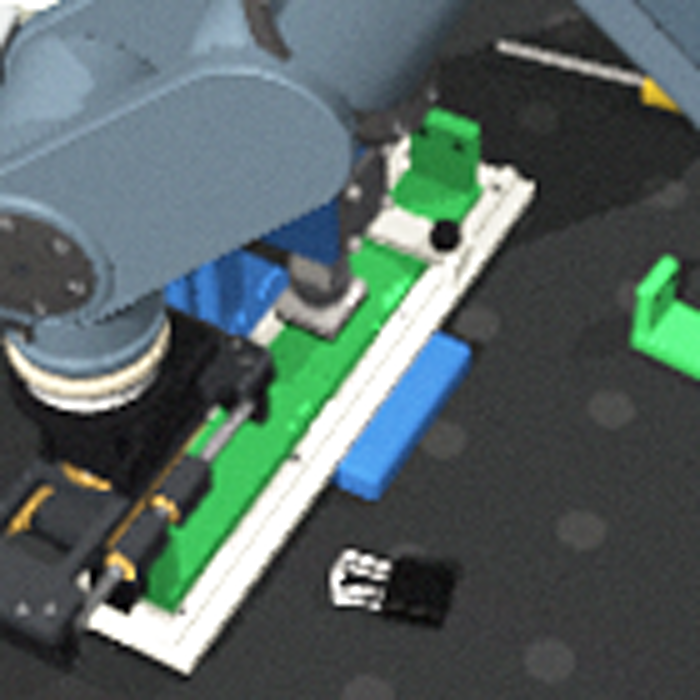

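It shows the joint closed: no amber tape visible at the shoulder by the foot (around 330,300). The stop is stiff, 15 N with no more travel. Now I'll back off, rise and view the catch from above.

Emit:
arm_command(increments=[0,0,0,0.3,0,0,0,0,0,0,0.8,0,0,0,0,0,-1,0.9,0,0,0,0,0,-2.2,0.9,0,0,0,0,0,-3.5,0.9,0,0,0,0,0,-4.8,0.9,0,0,0,0,0,-6.1,0.9,0,0,0,0,0,-7.4,0.9,0,0,0,0,0,-8.7,0.9,0,0,0,0,0,-10,0.9,0,0,0,0,0,-11.3,0.9,0,0,0,0,0,-11.6,0.9,0,0,0])

```text
t: 9.0
position: [0.6287, 0.1538, 0.4283]
ee_rot: [-89.4, -0.6, -15.9]
force: [1.0, -0.6, 1.3]
finger_gap: 0.0003
```

Run:
```python
from h import *
np.set_printoptions(precision=4,suppress=True)
s=show();print(units([.747,-.112,.42],[-90,0,-15.6]))
f=grab_frame("wrist")
for p in ["loose_edge","fixed_edge","loose_lug"]:
    for d in place_of(f,p)[:2]: print(p,d["conf"],d["location"],at_z(f,d["location"],.074 if 'lug' in p else .046,s))
cv2.imwrite("pics/w5.png",f["image"])
```

```text
t 9.0 pos [0.6287 0.1538 0.4283] rot [-89.42  -0.57 -15.9 ] F [ 1.  -0.6  1.3] gap 0.0003 q [  4.  24.  64.   0.  91. -70.]
(array([ 6.22,  0.26, -7.44]), array([-0.1 , -0.05,  0.1 ]))
loose_edge 0.71 [186.4, 135.2] [ 0.5589 -0.077   0.046 ]
loose_lug 0.91 [75.6, 36.8] [ 0.408  -0.1223  0.074 ]
loose_lug 0.56 [193.2, 280.6] [0.6175 0.109  0.074 ]
```

Emit:
arm_command(increments=[0,1,0.25,-1,0,0,0,0,2,0.25,-2.2,0,0,0,0,3,0.25,-3.4,0,0,0,0,4,0.25,-4.6,0,0,0,0,5,0.25,-5.8,0,0,0,0,6,0.25,-7,-0.1,0,0.1,0,6.2,0.25,-7.4,-0.1,0,0.1,0,6.2,0.25,-7.4,-0.1,0,0.1])

```text
t: 9.87
position: [0.7446, -0.1198, 0.4021]
ee_rot: [-90.5, 1.3, -16.4]
force: [-1.6, 0.5, -1.2]
finger_gap: 0.0007
```

Run:
```python
exec(open('pf.py').read())
f,W=clouds(); cv2.imwrite("pics/w6.png",f["image"])
P0=np.array([.571,-.063])
for p in ["catch_tab","catch_hinge","lever_grip","lever_pivot","loose_edge"]:
    for d in place_of(f,p)[:2]:
        l=d["location"]; z={"catch_tab":.247,"catch_hinge":.228,"lever_grip":.31,"lever_pivot":.18,"loose_edge":.046}[p]; q=at_z(f,l,z,s); print(p,d["conf"],l,dep(f,l,s),q,(q[:2]-P0)@np.c_[x,y])
k=regions_of(f,"catch")
if k:
    Q=W[k[0]["pixels"]&(f["depth"]>0)]; r=(Q[:,:2]-P0)@np.c_[x,y]
    for a in np.arange(0,.14,.01):
        m=(r[:,0]>a)&(r[:,0]<a+.01)
        if m.sum()>5: print(round(a,3),m.sum(),"y",np.percentile(r[m,1],[2,50,98]),"z",np.median(Q[m,2]))
```

```text
t 9.8667 pos [ 0.7446 -0.1198  0.4021] rot [-90.54   1.26 -16.41] F [-1.6  0.5 -1.2] gap 0.0007 q [-17.  36.  46.  -1.  99. -91.]
tool rel lug0 x,y mm [ 187.7899 -218.9355] F press x,y [-1.7079  0.042 ]
catch_tab 0.91 [124.7, 335.5] [ 0.6684 -0.0865  0.2473] [ 0.6683 -0.0865  0.247 ] [0.1001 0.0036]
catch_hinge 0.77 [74.4, 336.7] [ 0.6342 -0.0755  0.2369] [ 0.6328 -0.0748  0.228 ] [0.0627 0.0052]
lever_pivot 0.71 [44.0, 330.2] [ 0.6152 -0.0751  0.2459] [ 0.6006 -0.0699  0.18  ] [0.0304 0.0013]
loose_edge 0.63 [31.5, 492.0] [0.617  0.1059 0.0855] [0.6114 0.1235 0.046 ] [-0.0112  0.1905]
0.02 371 y [-0.0046  0.0028  0.0101] z 0.2548418813273976
0.03 421 y [-0.0047  0.0028  0.0104] z 0.2504381718520165
0.04 399 y [-0.0048  0.0029  0.0106] z 0.24581243227010596
0.05 363 y [-0.005   0.0022  0.0102] z 0.24102918867260126
0.06 515 y [-0.015   0.0029  0.021 ] z 0.2362172118453772
0.07 267 y [-0.006   0.0022  0.0119] z 0.23632564531468442
0.08 246 y [-0.0033  0.0027  0.0101] z 0.24120086508514754
0.09 490 y [-0.0098  0.0026  0.0151] z 0.2451797382040722
0.1 500 y [-0.01    0.0025  0.0155] z 0.24884760232251804
0.11 28 y [-0.0067  0.0035  0.0131] z 0.2467131493667795
```

View pics/w6.png

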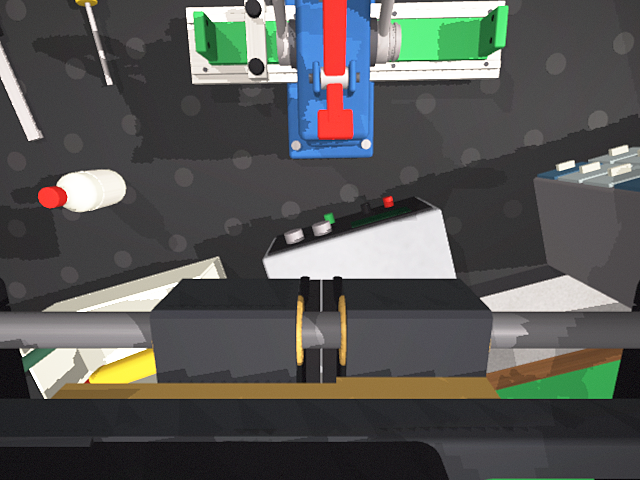

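The view shows the red tab at (125,335), measured at (0.6683, −0.0865, 0.247). That is the height expected for "on". Both halves look aligned in the jig. Moving above the tab.

```bash
python3 -c "
from h import *
for z in (.295,.247): print(units([.6709,-.0882,z],[-90,0,-15.6]))"
```

```text
(array([-2.46,  3.84,  0.02]), array([ 0.04, -0.03, -0.16]))
(array([-2.43,  5.43,  0.03]), array([ 0.04, -0.03, -0.16]))
```

Emit:
arm_command(increments=[0,-1,0.5,0,0,0,-0.15,0,-2,1.5,0,0,0,-0.15,0,-2.45,2.5,0.02,0,0,-0.15,0,-2.45,3.3,0.02,0,0,-0.15,0,-2.45,3.8,0.02,0,0,-0.15,0,-2.45,3.8,0.02,0,0,-0.15,0,-2.45,3.8,0.02,0,0,-0.15])

```text
t: 10.8
position: [0.6707, -0.087, 0.2961]
ee_rot: [-90.3, 0.1, -15.7]
force: [0.4, -0.1, 0.1]
finger_gap: 0.0005
```

```bash
python3 -c "
from h import *
show()
for z in (.27,.246): print(units([.6709,-.0882,z],[-90,0,-15.6]))"
```

```text
t 10.8 pos [ 0.6707 -0.087   0.2961] rot [-9.026e+01  9.000e-02 -1.568e+01] F [ 0.4 -0.1  0.1] gap 0.0005 q [-17.  32.  71.  -0.  78. -91.]
(array([ 0.02,  0.87, -0.03]), array([ 0.04, -0.01, -0.02]))
(array([ 0.02,  1.67, -0.03]), array([ 0.04, -0.01, -0.02]))
```

Emit:
arm_command(increments=[0,0,0.3,0,0,0,0,0,0,0.6,0,0,0,0,0,0,0.9,0,0,0,0,0,0,1.15,0,0,0,0,0,0,1.35,0,0,0,0,0,0.03,1.5,0,0,0,0,0,0.05,1.65,0,0,0,0,0,0.05,1.75,0,0,0,0,0,0.05,1.75,0,0,0,0])

```text
t: 11.55
position: [0.6717, -0.0875, 0.2475]
ee_rot: [-90.3, 0.1, -15.7]
force: [-5.2, 1.3, 16.2]
finger_gap: 0.0007
```

```bash
python3 pf.py
```

```text
t 11.55 pos [ 0.6717 -0.0875  0.2475] rot [-90.28   0.06 -15.67] F [-5.2  1.3 16.2] gap 0.0007 q [-17.  34.  74.  -0.  72. -91.]
tool rel lug0 x,y mm [ 108.8988 -207.4968] F press x,y [-5.4067 -0.1528]
```

The force rose to 16 N with the tip at z 0.2255, which is the tab's height at its stop. Next I'll rise and verify.

Emit:
arm_command(increments=[0,0,-0.8,0,0,0,0,0,0,-1.8,0,0,0,0,0,0.8,-2.8,0,0,0,0,0,1.6,-3.8,0,0,0,0,0,2.4,-4.8,0,0,0,0,0,2.4,-5.5,0,0,0,0,0,2.4,-5.5,0,0,0,0,0,2.4,-5.5,0,0,0,0])

```text
t: 12.22
position: [0.7414, -0.1063, 0.4126]
ee_rot: [-90.3, 0.0, -15.7]
force: [-0.1, -0.3, -1.3]
finger_gap: 0.0008
```

Run:
```python
exec(open('pf.py').read())
f,W=clouds(); cv2.imwrite("pics/w7.png",f["image"])
P0=np.array([.5688,-.0597])
for p in ["catch_tab","lever_grip","lever_pivot"]:
    for d in place_of(f,p)[:2]: l=d["location"]; q=dep(f,l,s); print(p,d["conf"],l,q,(q[:2]-P0)@np.c_[x,y])
k=regions_of(f,"catch")
if k:
    Q=W[k[0]["pixels"]&(f["depth"]>0)]; r=(Q[:,:2]-P0)@np.c_[x,y]
    for a in np.arange(0,.14,.01):
        m=(r[:,0]>a)&(r[:,0]<a+.01)
        if m.sum()>5: print(round(a,3),m.sum(),"z",np.median(Q[m,2]))
# lever grip target: approach above, jaw along press x
g=P0-.04*x; print("grip",g)
print(units([*g,.40],[-90,0,-105.6]))
```

```text
t 12.2167 pos [ 0.7414 -0.1063  0.4126] rot [-90.28   0.03 -15.68] F [-0.1 -0.3 -1.3] gap 0.0008 q [-17.  35.  47.  -0.  98. -91.]
tool rel lug0 x,y mm [ 181.0841 -206.8567] F press x,y [ 0.0359 -0.3255]
catch_tab 0.75 [133.6, 318.3] [ 0.6704 -0.0882  0.2237] [ 0.1055 -0.0002]
lever_pivot 0.86 [50.5, 316.9] [ 0.6196 -0.0743  0.2703] [ 0.0529 -0.0004]
0.01 9 z 0.20527612138667223
0.03 527 z 0.2985431738361773
0.04 629 z 0.2842849013393279
0.05 505 z 0.2663611136658932
0.06 529 z 0.24606144203834251
0.07 352 z 0.23367884446504686
0.08 210 z 0.2287719661133507
0.09 332 z 0.2261261145703845
0.1 425 z 0.22404779879484038
0.11 212 z 0.22227550531220852
grip [ 0.5303 -0.0489]
(array([-7.25,  0.38, -0.06]), array([ 0.08, 14.99, -0.01]))
```

The tab now slopes down to the rear by about 11–12° (z 0.224 at the tab point), so the catch is fully off. On to the lever, with the jaws across the bar.

Emit:
arm_command(increments=[0.6,-0.6,0.2,0,0,1.1,0,0.6,-1.2,0.2,0,0,2.3,0,0.6,-1.8,0.2,0,0,3.5,0,0.6,-2.4,0.2,0,0,4.7,0,0.6,-3,0.2,0,0,5.9,0,0.6,-3.6,0.2,0,0,7.1,0,0.6,-4.2,0.2,0,0,8.3,0,0.6,-4.8,0.2,0,0,9.5,0,0.6,-5.4,0.2,0,0,10.7,0,0.6,-6,0.2,0,0,11.9,0,0.6,-6.6,0.2,0,0,13.1,0,0.6,-7.2,0.2,0,0,14.3,0])

```text
t: 13.47
position: [0.5306, -0.0471, 0.4044]
ee_rot: [-90.5, -0.2, -101.4]
force: [0.6, -0.5, 0.3]
finger_gap: 0.0521
```

```bash
python3 -c "
from h import *
show()
print(units([.5303,-.0489,.40],[-90,0,-105.6]))"
```

```text
t 13.4667 pos [ 0.5306 -0.0471  0.4044] rot [ -90.46   -0.24 -101.39] F [ 0.6 -0.5  0.3] gap 0.0521 q [-17.  14.  82.  -0.  84.  -6.]
(array([0.06, 0.15, 0.  ]), array([0.07, 0.7 , 0.04]))
```

Emit:
arm_command(increments=[0.6,0.06,0.1,0,0,0.7,0,0.6,0.06,0.1,0,0,0.7,0])

```text
t: 13.63
position: [0.5282, -0.0482, 0.4005]
ee_rot: [-90.6, -0.3, -105.7]
force: [-0.4, 0.8, -0.1]
finger_gap: 0.0521
```

Run:
```python
exec(open('pf.py').read())
f,W=clouds(); cv2.imwrite("pics/w8.png",f["image"])
P0=np.array([.5688,-.0597])
for k in regions_of(f,"lever_grip")[:1]:
    print(k["conf"],k["location"]); Q=W[k["pixels"]&(f["depth"]>0)]; r=(Q[:,:2]-P0)@np.c_[x,y]
    print(len(Q),np.percentile(r,[5,50,95],axis=0),np.percentile(Q[:,2],[5,50,95,99]))
print([ (d["location"],d["conf"],at_z(f,d["location"],.31,s)) for d in place_of(f,"lever_grip")])
```

```text
t 13.6333 pos [ 0.5282 -0.0482  0.4005] rot [ -90.58   -0.28 -105.66] F [-0.4  0.8 -0.1] gap 0.0521 q [-17.  14.  82.  -0.  84.  -1.]
tool rel lug0 x,y mm [ -39.8468 -208.2365] F press x,y [-0.5919  0.638 ]
0.66 [254.2, 322.1]
4102 [[-0.0519 -0.0281]
 [-0.0419  0.0045]
 [-0.0322  0.0337]] [0.3141 0.3202 0.3223 0.3229]
[([38.9, 362.4], 0.66, array([0.5814, 0.0631, 0.31  ])), ([255.3, 323.1], 0.6, array([ 0.5285, -0.048 ,  0.31  ])), ([215.8, 402.5], 0.19, array([ 0.581 , -0.0369,  0.31  ]))]
```

View pics/w8.png

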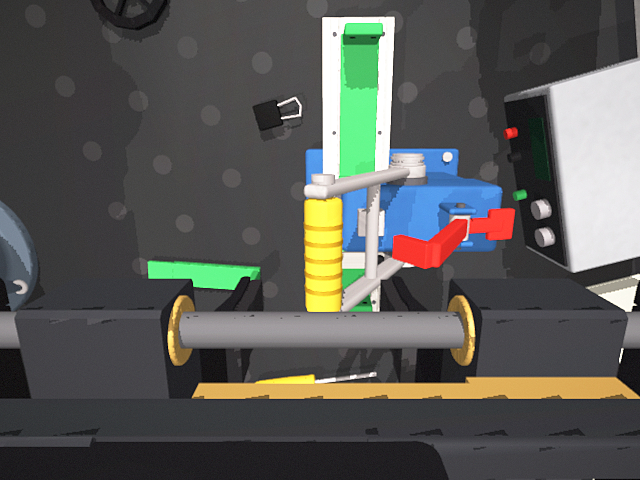

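The yellow grip (254,322) is centred under the jaws; the catch's nose stands up clear at (412,250). I'll go down and grip.

Emit:
arm_command(increments=[0.6,0,0.7,0,0.1,0,0,0.6,0,1.5,0,0.1,0,0,0.6,0,2.3,0,0.1,0,0,0.6,0,2.8,0,0.1,0,0,0.6,0,2.95,0,0.1,0,0,0.6,0,2.95,0,0.1,0,0,0,0,2.95,0,0.1,0,0,0,0,2.95,0,0.1,0,0,0,0,2.95,0,0.1,0,0,0,0,2.95,0,0.1,0,0,0,0,2.95,0,0.1,0,0,0,0,2.95,0,0.1,0,0])

```text
t: 14.78
position: [0.5286, -0.0488, 0.3129]
ee_rot: [-90.0, -0.3, -105.5]
force: [-2.4, -0.1, 4.2]
finger_gap: 0.0221
```

Run:
```python
exec(open('pf.py').read())
P0=np.array([.5688,-.0597]); print((s['position'][:2]-P0)@np.c_[x,y])
th0=np.arctan2(s['position'][2]-.003-.18, .035-(s['position'][:2]-P0)@x); print("lever elev",np.degrees(th0))
for e in np.arange(58,-12,-7.):
    e=np.radians(e); p=P0+(.035-.15*np.cos(e))*x; print(round(np.degrees(e)),units([*p,.18+.15*np.sin(e)+.003],[-90,0,-105.6],s))
```

```text
t 14.7833 pos [ 0.5286 -0.0488  0.3129] rot [ -89.98   -0.28 -105.48] F [-2.4 -0.1  4.2] gap 0.0221 q [-17.  18.  91.  -0.  71.  -2.]
tool rel lug0 x,y mm [ -39.3623 -208.6904] F press x,y [-2.2652 -0.7038]
[-0.0417 -0.0003]
lever elev 59.446075639062016
58 (array([-0.01,  0.09, -0.09]), array([-0.  ,  0.02,  0.05]))
51 (array([-0.01,  0.44, -0.59]), array([-0.  ,  0.02,  0.05]))
44 (array([-0.02,  0.86, -1.04]), array([-0.  ,  0.02,  0.05]))
37 (array([-0.02,  1.32, -1.44]), array([-0.  ,  0.02,  0.05]))
30 (array([-0.02,  1.83, -1.77]), array([-0.  ,  0.02,  0.05]))
23 (array([-0.03,  2.38, -2.05]), array([-0.  ,  0.02,  0.05]))
16 (array([-0.03,  2.95, -2.25]), array([-0.  ,  0.02,  0.05]))
9 (array([-0.03,  3.55, -2.38]), array([-0.  ,  0.02,  0.05]))
2 (array([-0.04,  4.15, -2.44]), array([-0.  ,  0.02,  0.05]))
-5 (array([-0.04,  4.76, -2.43]), array([-0.  ,  0.02,  0.05]))
```

Gripped: gap 22 mm on the 23 mm bar, lever elevation 59°. Pulling along the arc.

Emit:
arm_command(increments=[0,0,0.2,-0.25,0,0,0,0,0,0.44,-0.59,0,0,0,0,0,0.65,-0.83,0,0,0,0,0,0.86,-1.04,0,0,0,0,0,1.1,-1.25,0,0,0,0,-0.02,1.32,-1.44,0,0,0,0,-0.02,1.58,-1.62,0,0,0,0,-0.02,1.83,-1.77,0,0,0,0,-0.02,2.1,-1.92,0,0,0,0,-0.03,2.38,-2.05,0,0,0,0,-0.03,2.66,-2.15,0,0,0,0,-0.03,2.95,-2.25,0,0,0])

```text
t: 15.78
position: [0.462, -0.0304, 0.2249]
ee_rot: [-90.1, -0.4, -105.4]
force: [-4.3, -0.5, 6.7]
finger_gap: 0.0221
```

```bash
cat > lev.py <<'E'
exec(open('pf.py').read())
P0=np.array([.5688,-.0597]); print((s['position'][:2]-P0)@np.c_[x,y])
th0=np.arctan2(s['position'][2]-.003-.18, .035-(s['position'][:2]-P0)@x); print("lever elev",np.degrees(th0),"r",np.hypot(s['position'][2]-.183, .035-(s['position'][:2]-P0)@x))
for e in (10,4,-1,-3,-5):
    e=np.radians(e); p=P0+(.035-.15*np.cos(e))*x; print(round(np.degrees(e)),units([*p,.18+.15*np.sin(e)+.003],[-90,0,-105.6],s))
E
python3 lev.py
```

```text
t 15.7833 pos [ 0.462  -0.0304  0.2249] rot [ -90.12   -0.35 -105.43] F [-4.3 -0.5  6.7] gap 0.0221 q [-17.  20. 106.  -0.  55.  -2.]
tool rel lug0 x,y mm [-108.4124 -208.8032] F press x,y [-4.0571 -1.6123]
[-0.1107 -0.0005]
lever elev 16.02711682253879 r 0.15162110531032172
10 (array([-0.02,  0.53, -0.07]), array([0.02, 0.03, 0.06]))
4 (array([-0.02,  1.05, -0.13]), array([0.02, 0.03, 0.06]))
-1 (array([-0.02,  1.48, -0.14]), array([0.02, 0.03, 0.06]))
-3 (array([-0.03,  1.66, -0.13]), array([0.02, 0.03, 0.06]))
-5 (array([-0.03,  1.83, -0.12]), array([0.02, 0.03, 0.06]))
```

Emit:
arm_command(increments=[0,0,0.25,-0.03,0,0,0,0,0,0.5,-0.06,0,0,0,0,0,0.75,-0.09,0,0,0,0,0,1,-0.12,0,0,0,0,0,1.2,-0.13,0,0,0,0,0,1.4,-0.13,0,0,0,0,0,1.6,-0.13,0,0,0,0,0,1.75,-0.12,0,0,0,0,0,1.85,-0.12,0,0,0,0,0,1.85,-0.12,0,0,0])

```text
t: 16.62
position: [0.4566, -0.0289, 0.172]
ee_rot: [-90.3, -0.3, -105.4]
force: [-9.5, 2.7, 28.8]
finger_gap: 0.0221
```

```bash
python3 lev.py
```

```text
t 16.6167 pos [ 0.4566 -0.0289  0.172 ] rot [ -90.3    -0.35 -105.4 ] F [-9.5  2.7 28.8] gap 0.0221 q [-17.  24. 110.  -0.  46.  -2.]
tool rel lug0 x,y mm [-114.0306 -208.8503] F press x,y [-9.8938  0.0347]
[-0.1163 -0.0005]
lever elev -4.158430355192705 r 0.15174552690252469
10 (array([-0.01, -1.24,  0.11]), array([0.05, 0.03, 0.06]))
4 (array([-0.01, -0.72,  0.05]), array([0.05, 0.03, 0.06]))
-1 (array([-0.01, -0.28,  0.04]), array([0.05, 0.03, 0.06]))
-3 (array([-0.02, -0.11,  0.05]), array([0.05, 0.03, 0.06]))
-5 (array([-0.02,  0.07,  0.06]), array([0.05, 0.03, 0.06]))
```

The force rose well above the spring's 9 N, so the lever is on its stop (−4°, nominal −3°). I'll ease the push a little, then check the scene.

Emit:
arm_command(increments=[0,0,0.1,0,0,0,0,0,0,0.1,0,0,0,0,0,0,0.1,0,0,0,0])

```text
t: 16.87
position: [0.4566, -0.0289, 0.1721]
ee_rot: [-90.2, -0.4, -105.4]
force: [-7.1, 1.6, 27.2]
finger_gap: 0.0218
```

```bash
python3 lev.py | head -4
python3 - <<'E'
from h import *
np.set_printoptions(precision=4,suppress=True)
s=read_state()
ims=[]
for n in ["side","wrist"]:
    f=grab_frame(n); ims.append(f["image"])
    for p in ["loose_edge","fixed_edge","loose_lug","catch_tab","press_foot"]:
        for d in place_of(f,p)[:2]: l=d["location"]; print(n,p,round(d["conf"],2),np.round(l),dep(f,l,s),at_z(f,l,.046,s))
a=cv2.resize(ims[0][180:330,240:390],(400,400),interpolation=cv2.INTER_CUBIC)
cv2.imwrite("pics/end.png",np.hstack([a,cv2.resize(ims[1][:, 100:580],(400,400))]))
E
```

```text
t 16.8667 pos [ 0.4566 -0.0289  0.1721] rot [ -90.22   -0.37 -105.37] F [-7.1  1.6 27.2] gap 0.0218 q [-17.  24. 110.  -1.  46.  -2.]
tool rel lug0 x,y mm [-114.0866 -208.8515] F press x,y [-7.2371 -0.3512]
[-0.1164 -0.0005]
lever elev -4.117779166042313 r 0.1517938139523698
side loose_edge 0.79 [250. 309.] [ 0.5541 -0.0642  0.077 ] [ 0.5613 -0.0906  0.046 ]
side loose_edge 0.75 [273. 423.] [ 0.2476 -0.1169  0.0046] [ 0.2495 -0.0821  0.046 ]
side fixed_edge 0.71 [258. 302.] [ 0.5701 -0.0426  0.0628] [ 0.5742 -0.0563  0.046 ]
side fixed_edge 0.61 [253. 312.] [ 0.5492 -0.069   0.058 ] [ 0.5519 -0.0791  0.046 ]
side loose_lug 0.83 [246. 369.] [0.387  0.0288 0.235 ] [ 0.4046 -0.1406  0.046 ]
side loose_lug 0.57 [299. 267.] [0.6148 0.1189 0.0807] [0.6248 0.0952 0.046 ]
side catch_tab 0.83 [197. 266.] [ 0.6698 -0.0812  0.2252] [ 0.7403 -0.2611  0.046 ]
side press_foot 0.65 [259. 303.] [ 0.5664 -0.0418  0.0614] [ 0.5701 -0.0544  0.046 ]
wrist fixed_edge 0.9 [271. 482.] [ 0.5579 -0.0756  0.058 ] [ 0.5617 -0.0811  0.046 ]
wrist loose_lug 0.45 [385. 295.] [ 0.4587 -0.0033  0.2464] [ 0.4054 -0.1363  0.046 ]
```

View pics/end.png

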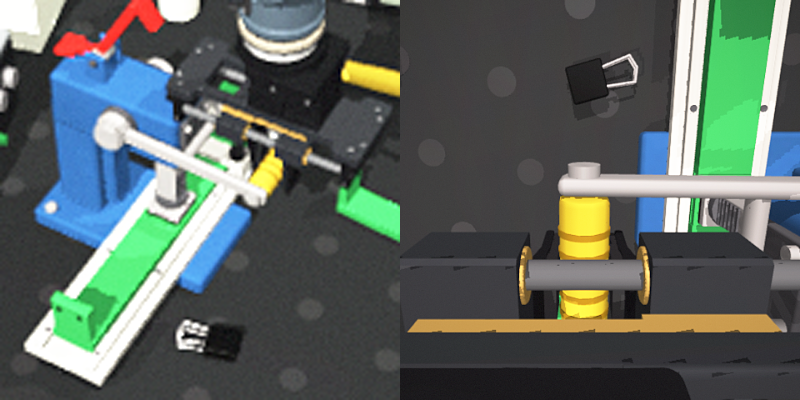

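The foot is down on the green joint (left 170,207) with its top face at z 0.06, so the underside is at bar height. The lever is level, the catch is up and off, and the bystanders lie as before. The lug's outer face is where it was left. Handing in.

```bash
python3 -c "
from station import *
print(hand_in())"
```

```text
the job is handed in; nothing more can be done
None
```

I closed the joint, flipped the catch off, pulled the lever down to its stop and handed in at 16.9 s while still gripping it.

- **Joint:** I pushed the loose half about 30 mm along the jig by its lug, with the catch still on. It stopped stiffly at 15 N with no amber tape showing. The network put the lip's tip at (0.559, −0.077), against (0.5605, −0.081) worked out from the lug. At the end the lug's outer face was still where I left it.
- **Catch:** I pressed the tab until the force rose to 16 N. It then sloped down about 11–12° to the rear, which is fully off.
- **Lever:** I pulled it along its arc to an elevation of about −4° (the text gives −3°). The force is 27 N upwards against the spring's 9 N, so it rests on its stop. The foot's top face, at z of about 60 mm, shows it is pressing on the joint.
- **Bystanders:** The binder clip, screwdriver and smaller green bar showed no sign of having moved in the last pictures. I did not check the other things again at the end.

**Disagreements:**
- The first top/side triangulation put the lug about 19 mm too low. I used the wrist camera's depth instead.
- In the last side view the network's two joint-edge points scattered by up to 35 mm, because the foot covers the joint. For closure I relied on the stiff stop, the earlier view and the lug position.

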